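# Put the dry utensils away

## Robot

A 6-joint arm with a two-finger parallel gripper is mounted at the origin on the work surface. World frame = base frame: x ahead of the robot, y to its left, z up, the work surface at z = 0. Lengths are in m, angles in rad, forces in N, time in s.
With the tool pointing down it reaches from about 0.25 to 0.725 m from the base axis. Payload 4 kg.
Tool frame: the origin (TCP) lies midway between the tips of the shut fingers; the grasp point (between the pads) lies 19 mm behind it (bot.grip_depth is the distance from the TCP to the grasp point, in m); z points along the fingers, y is the line along which they close (so a half turn about z gives the same grasp; the last joint's range is limited). The gripper opens to 85 mm and grips with 20 to 120 N. Pads are 22 mm wide; open, the fingers measure 114 mm over their backs; the gripper's body (76 mm by 85 mm) begins 54 mm behind the grasp point. The pads swing forward as they close: fully open they stand 13 mm farther back than shut.
Start: joints at [-1.164, 0.241, 0.005, 1.335, 0, 1.571], TCP at [0.198, -0.459, 0.231] pointing down, gripper open.
Joint ranges: [-2.72, 2.72], [-1.05, 1.87], [-1.09, 1.28], [-1.99, 2.15], [-1.42, 1.44], [-3.14, 3.14]. Speed limits (rad/s): [2.79, 2.79, 3.14, 3.14, 3.14, 3.14].

## Interface

Orientations are given as a unit quaternion [x, y, z, w].
In Python, from workcell import bot gives the robot as it stands.
- The arm moves only by the shell command python3 -m creep 'ROWS'. ROWS is JSON, one flat list of numbers, 5 for each row, row after row: the shift along the world's x, y, z in m, then the turn about the world's z in rad, then the finger opening in m, from 0 to 0.0854. In form: [x, y, z, twist, claw, x, y, z, twist, claw, ...]. A call has 1 to 10 rows; each row is the pose to reach, as a shift and turn from the pose commanded when the call began; what a row does not reach only later rows make up. A row lasts 1/12 s, in which the tool goes at most 41.7 mm and 7.16 degrees, less where a joint would pass 70% of its speed; a pose out of reach is approached as far as the arm can. A call with a gripper value outside its range is refused whole. The fingers move at their own pace and stop on an object; the grip force is fixed at half the most. Time passes only in rows, so rows that repeat a pose let the fingers close. It gives the time, the measured TCP pose, the force, the opening and the grip force at its end, in the units of the state.
- bot.get_obs(): the state, without advancing time (a new reading comes with each control period).
- bot.camera(name): name is "scene" or "side" or "wrist"; returns a dict with "pixels" (400x640x3 uint8, red, green, blue), "camera_matrix" (3x3 intrinsics, pixels), "dist_coeffs" ([k1, k2, p1, p2, k3] as OpenCV has them; the pictures are not rectified), "extrinsics" (4x4, takes a point from world to camera coordinates); the wrist camera has in their place "T_tool_cam" (4x4, takes a point from camera to tool coordinates, whose origin is the TCP and whose axes are the flange's). Camera axes: x right, y down, z forward; pixel columns grow to the right and rows downward; lengths in m; the calibration is good to about 2 mm. A picture is of the moment at which its call begins: read the wrist's pose just before it. There is no depth.
- bot.job_done(): hands the job in; it is judged then, once.
Trained networks look in the newest picture that a camera, given by its name, has taken for a name from the list of things; names that differ only in an ending like _2 or _b are one class to them, and where a whole thing is asked for, a point or a joint stands for the part that bears it (a point fixed in the world has none). Each returns a list of dicts, best first, with "score" (0 to 1); they miss things now and then, are a little off and sometimes report something else, mostly with a low value. They report only what shows in the picture. A call takes as long as a camera call. They do not tell look-alikes from the thing itself.
- bot.look_for(camera, thing): "centre" ([column, row] as shares, 0 to 1, of the picture: columns of its width, rows of its height, amid what is visible of it).
- bot.place_of(camera, thing): "centre" ([column, row] as shares, 0 to 1, of the picture: columns of its width, rows of its height: a listed point, or the origin of a listed thing).
The state is a dict: "clock": time; "joint_pos": joint angles; "joint_vel": joint speeds; "tau": joint torques, N m; "eef_pos": TCP position; "tool_rot": TCP orientation; "ft_force": force on the tool from outside, world axes, zero at the start; "ft_torque": the same for the moment, N m; "grip_width": finger opening in m; "grasp_force": force on a finger pad.
Only numpy, scipy, OpenCV 4.12 (cv2) and the standard library are available. Lean on these libraries where they do the work, as an engineer would, in place of code of your own. Each camera call takes 0.05 s, during which the arm holds its last target. There are 200 camera calls.

## Task

Put the clean utensils away: hang the yellow turner by its eye on the yellow peg of the rack so that it hangs down from it, and move the red-handled scraper from the blue drainer to the wooden block, its blade fully home in the slot. Leave the other things on the table where they stand.

Things in the scene. Friction and masses are not known exactly. Their poses are not given: they have to be found in the camera images.
- turner: kitchen turner, 197 mm long, lying flat: yellow eye (ring, outside 44 mm, hole 28 mm, 6 mm thick), straight yellow handle 20 mm wide, 12 mm thick (19 to 125 mm behind the eye's centre), steel blade 60 mm wide, 56 mm long, 4 mm thick at the tail. Flat underside. Origin: eye's centre on the underside; +x points from blade to eye, z out of the upper side. About 0.12 kg
- turner_eye (a point): centre of the turner's eye (the hole), mid-thickness
- turner_grip (a point): place to grip the turner: on the handle at its balance point, 85 mm behind the eye's centre, 6 mm above the underside
- rack: utensil rack, fixed: an open steel frame 314 mm wide and 235 mm high on two black feet (reaching 30 mm in front of and 100 mm behind the bars), top bar at 210 mm, lower bar at 85 mm. Origin: at table height under the middle of the bars' front faces; own -x is its front (robot's side), y along the bars
- peg_yellow: yellow peg of the rack: straight rod, 9 mm thick, 60 mm long, rising from the top bar (root 210 mm above the table) towards the rack's front (robot's side), 50 degrees above level, tip rounded. Origin: its root on the bar's front face; own -x is the rack's front, y along the bar, z up. The three pegs stand 90 mm apart in any order
- peg_yellow_tip (a point): centre of the yellow peg's rounded tip, 60 mm along the peg from its root
- peg_blue: blue peg of the rack: straight rod, 9 mm thick, 60 mm long, rising from the top bar (root 210 mm above the table) towards the rack's front (robot's side), 50 degrees above level, tip rounded. Origin: its root on the bar's front face; own -x is the rack's front, y along the bar, z up. The three pegs stand 90 mm apart in any order
- peg_green: green peg of the rack: straight rod, 9 mm thick, 60 mm long, rising from the top bar (root 210 mm above the table) towards the rack's front (robot's side), 50 degrees above level, tip rounded. Origin: its root on the bar's front face; own -x is the rack's front, y along the bar, z up. The three pegs stand 90 mm apart in any order
- scraper: bench scraper standing upright in the drainer's middle slot: a steel blade 90 mm wide, 4 mm thick, 52 mm high below a red handle 100 x 20 mm and 30 mm high. Origin: middle of the blade's lower edge; own x along the blade's width, y across its thickness, z up to the handle; 80 mm high in all. It may lean a few degrees. Mass about 0.15 kg
- scraper_grip (a point): centre of the scraper's red handle, 65 mm above the blade's lower edge
- drainer: blue plastic drainer, fixed, 130 x 100 mm and 33 mm high, three slots along its x, 30 mm apart, each 96 x 6 mm and 25 mm deep (the slot floor is 8 mm above the table). Origin: centre of its underside
- block: wooden storage block, fixed, 130 x 70 mm and 55 mm high, with one slot along its x in the middle of its top, 99 mm long, 8 mm wide and 40 mm deep (slot floor 15 mm above the table). Origin: centre of its underside
- bowl: white ceramic bowl, 150 mm across, 55 mm high; stands loose on the table. Origin: centre of its underside
- can: low yellow food can, 76 mm across, 55 mm high; stands loose on the table. Origin: centre of its underside
- jar: jar with a red lid, 68 mm across, 100 mm high; stands loose on the table. Origin: centre of its underside
- mug: blue mug, 80 mm across, 90 mm high; stands loose on the table. Origin: centre of its underside
- tin: yellow food tin, 100 mm across, 60 mm high; stands loose on the table. Origin: centre of its underside
Not all that is in view belongs to the job. Leave any pink look-alike of the block alone.

How it is judged:
At the end, for the whole second after the job is handed in: Turner at rest, hanging eye up (within 0.5 rad of plumb) with the yellow peg through its eye and bearing it; scraper at rest in the block's slot, lower edge within 5 mm of the slot floor, within 12 mm along and 6 mm across the slot's middle, in line within 0.12 rad, upright within 0.2 rad (x of turner_eye in the frame of peg_yellow between -0.06 and 0.008 m and y of turner_eye in the frame of peg_yellow between -0.016 and 0.016 m and z of turner_eye in the frame of peg_yellow between -0.03 and 0.05 m and angle between turner's own x axis and vertical below 0.5 rad and contact force between turner and peg_yellow above 0.2 N and linear speed of each of turner, scraper below 0.05 m/s and x of scraper in the frame of block between -0.012 and 0.012 m and y of scraper in the frame of block between -0.006 and 0.006 m and z of scraper in the frame of block between 0.01 and 0.02 m and angle between the x axis of scraper and the x axis of block, either way round below 0.12 rad and angle between scraper's own z axis and vertical below 0.2 rad); the robot touches nothing.
It fails at once if the bowl is shifted more than 30 mm or tipped (distance of bowl from where it was at the start of the episode above 0.03 m or angle between bowl's own z axis and vertical above 0.4 rad).
It fails at once if the can is shifted more than 30 mm or tipped (distance of can from where it was at the start of the episode above 0.03 m or angle between can's own z axis and vertical above 0.4 rad).
It fails at once if the jar is shifted more than 30 mm or tipped (distance of jar from where it was at the start of the episode above 0.03 m or angle between jar's own z axis and vertical above 0.4 rad).
It fails at once if the mug is shifted more than 30 mm or tipped (distance of mug from where it was at the start of the episode above 0.03 m or angle between mug's own z axis and vertical above 0.4 rad).
It fails at once if the tin is shifted more than 30 mm or tipped (distance of tin from where it was at the start of the episode above 0.03 m or angle between tin's own z axis and vertical above 0.4 rad).
It also fails if it takes over 51 s, if anything falls off the work surface, if the arm or the gripper's body presses on something with over 40 N, if the wrist force passes 120 N, or if a joint passes its speed limit or range.

## Working session

There is one attempt and no reset: what is moved stays moved. The work goes in short steps, Python scripts to look and compute and a shell command to move; the robot and the scene stay as the last step left them, time stands still between calls to the robot, and variables do not carry over. Pictures are saved under pics/ and viewed, at most 10 in all, crops included, and the job is handed in when it is done.

```bash
mkdir -p pics
cat > h.py <<'E'
from workcell import bot
import numpy as np, cv2
from scipy.spatial.transform import Rotation as R
def cam(n):
    o=bot.get_obs(); c=bot.camera(n)
    if n=="wrist":
        T=np.eye(4);T[:3,:3]=R.from_quat(o["tool_rot"]).as_matrix();T[:3,3]=o["eef_pos"]
        c["E"]=np.linalg.inv(T@np.array(c["T_tool_cam"]))
    else: c["E"]=np.array(c["extrinsics"])
    c["K"]=np.array(c["camera_matrix"],float); c["D"]=np.array(c["dist_coeffs"],float)
    return c
def ray(c,px):
    p=cv2.undistortPoints(np.array([[px]],float),c["K"],c["D"])[0,0]
    Rm=c["E"][:3,:3]; return -Rm.T@c["E"][:3,3], Rm.T@np.array([p[0],p[1],1])
def atz(c,px,z):
    o,d=ray(c,px); return o+d*(z-o[2])/d[2]
def tri(obs):
    A=np.zeros((3,3));b=np.zeros(3);rs=[ray(c,p) for c,p in obs]
    for o,d in rs:
        d=d/np.linalg.norm(d);M=np.eye(3)-np.outer(d,d);A+=M;b+=M@o
    X=np.linalg.solve(A,b); return X,[np.linalg.norm(np.cross(X-o,d/np.linalg.norm(d))) for o,d in rs]
def proj(c,X):
    return cv2.projectPoints(np.array([X],float),cv2.Rodrigues(c["E"][:3,:3])[0],c["E"][:3,3],c["K"],c["D"])[0][0,0]
def save(c,n,crop=None,s=1):
    im=c["pixels"][:,:,::-1]
    if crop: im=im[crop[1]:crop[3],crop[0]:crop[2]]
    cv2.imwrite("pics/"+n,cv2.resize(im,None,fx=s,fy=s,interpolation=cv2.INTER_CUBIC))
def names(n,things,f="place_of"):
    for t in things:
        print(n,t,[(round(r["centre"][0]*640,1),round(r["centre"][1]*400,1),round(r["score"],2)) for r in getattr(bot,f)(n,t)][:4])
E
python3 - <<'E'
from h import *
T="turner turner_eye turner_grip peg_yellow peg_yellow_tip peg_blue peg_green rack scraper scraper_grip drainer block bowl can jar mug tin".split()
for n in ("scene","side"):
    c=cam(n);save(c,n+"0.png",s=1.25);print(-c["E"][:3,:3].T@c["E"][:3,3]);names(n,T)
print(bot.get_obs())
E
```

```text
[0.91702332 0.64758688 0.75172743]
scene turner [(321.9, 287.1, 0.96), (356.5, 278.5, 0.62), (201.4, 201.1, 0.25)]
scene turner_eye []
scene turner_grip [(351.9, 278.9, 0.74)]
scene peg_yellow [(234.0, 228.1, 0.64)]
scene peg_yellow_tip [(322.2, 283.9, 0.66), (247.0, 199.7, 0.59)]
scene peg_blue [(289.0, 268.8, 0.69)]
scene peg_green [(260.8, 245.8, 0.44)]
scene rack [(270.2, 306.9, 0.77)]
scene scraper [(280.8, 218.9, 0.73), (249.3, 189.6, 0.6), (199.4, 200.0, 0.34)]
scene scraper_grip [(278.0, 202.6, 0.7)]
scene drainer [(283.6, 220.7, 0.78), (423.6, 282.3, 0.53)]
scene block [(337.9, 176.4, 0.85), (265.3, 243.9, 0.72), (251.0, 191.4, 0.66)]
scene bowl [(213.2, 240.7, 0.7)]
scene can [(200.1, 200.6, 0.66)]
scene jar [(407.5, 341.7, 0.82)]
scene mug [(306.5, 194.9, 0.88)]
scene tin [(427.0, 286.4, 0.93), (247.7, 202.3, 0.66)]
[-0.40932061  0.83074145  0.84852287]
side turner [(270.9, 247.6, 0.74), (363.6, 180.3, 0.68)]
side turner_eye [(272.9, 249.1, 0.75)]
side turner_grip [(280.6, 263.8, 0.82)]
side peg_yellow [(270.1, 160.1, 0.38)]
side peg_yellow_tip [(273.5, 149.1, 0.44)]
side 
[... 457 characters left out ...]
'clock': 1.8, 'joint_pos': array([-1.16397181e+00,  2.40615974e-01,  5.01815749e-03,  1.33518202e+00,
       -8.95156862e-06,  1.57083329e+00]), 'joint_vel': array([-0.00104094,  0.00031533, -0.00017443, -0.00234529,  0.0007329 ,
        0.00054206]), 'tau': array([-9.98236319e-04, -3.72202063e+01,  2.52689141e+01,  1.40328524e-03,
        1.08321927e-06,  2.42735965e-06]), 'eef_pos': array([ 0.19785114, -0.45920627,  0.23130542]), 'tool_rot': array([ 9.79386695e-01,  2.01994311e-01, -2.71824267e-06,  8.97683186e-06]), 'ft_force': array([ 0.43920891, -0.86803198,  0.10351865]), 'ft_torque': array([ 0.05568619,  0.02732414, -0.0113251 ]), 'grasp_force': 0.0, 'grip_width': 0.08512319825219666}
```

View pics/scene0.png

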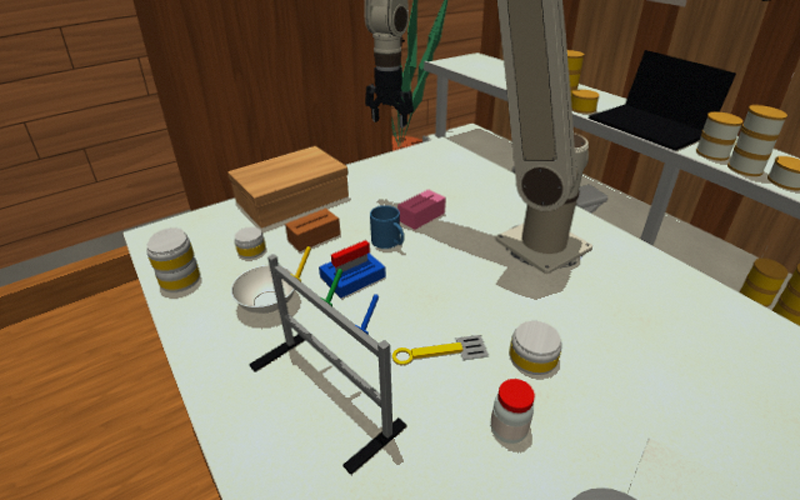

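View pics/side0.png

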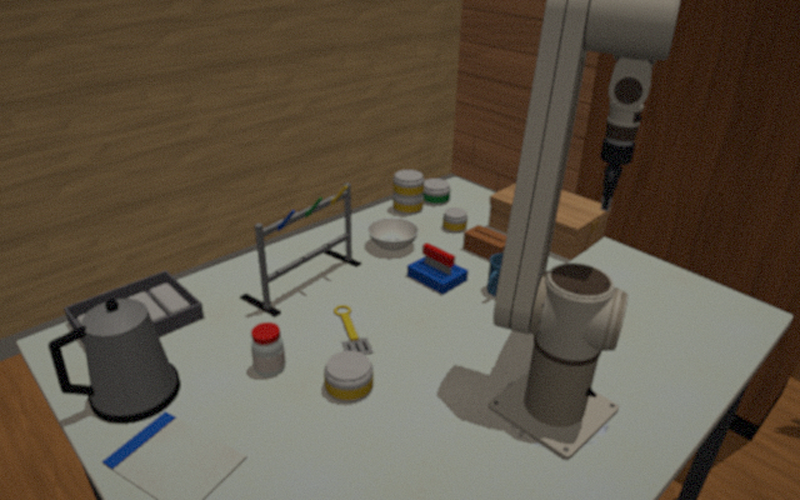

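Run:
```python
from h import *
a=cam("scene");b=cam("side")
P=dict(turner_eye=((321.9,283.9),(272.9,249.1)),turner_grip=((351.9,278.9),(280.6,263.8)),pegyroot=((234,228.1),(270.1,160.1)),pegytip=((247,199.7),(273.5,149.1)),pegb=((289,268.8),(225,180.5)),pegg=((260.8,245.8),(245.1,168.8)),scr=((280.8,218.9),(349.1,218.9)),scrgrip=((278,202.6),(350.3,204.1)),drain=((283.6,220.7),(347.5,222.9)),block=((251,191.4),(390.4,198.2)),bowl=((213.2,240.7),(314.9,195.8)),can=((200.1,200.6),(366.9,180.8)),jar=((407.5,341.7),(219.1,295.6)),mug=((306.5,194.9),(398.7,228.7)),tin=((427,286.4),(281.1,309.3)))
for k,(p,q) in P.items():
    X,e=tri([(a,p),(b,q)]);print(k,X.round(3),np.round(e[0],4), atz(a,p,0).round(3)[:2],atz(b,q,0).round(3)[:2])
print(atz(a,(337.9,176.4),0), bot.get_obs()["clock"])
save(a,"crop_scene.png",(190,150,400,300),3.8)
save(b,"crop_side.png",(190,130,410,290),3.6)
```

```text
turner_eye [0.544 0.107 0.003] 0.0021 [0.542 0.102] [0.546 0.107]
turner_grip [0.471 0.137 0.003] 0.0013 [0.468 0.133] [0.473 0.136]
pegyroot [ 0.707 -0.011  0.199] 0.0071 [ 0.635 -0.234] [ 1.061 -0.285]
pegytip [ 0.669 -0.002  0.26 ] 0.0003 [ 0.537 -0.345] [ 1.143 -0.368]
pegb [0.674 0.179 0.206] 0.0035 [0.584 0.008] [ 1.027 -0.037]
pegg [0.691 0.094 0.212] 0.003 [ 0.604 -0.117] [ 1.061 -0.157]
scr [ 0.501 -0.18   0.011] 0.0012 [ 0.495 -0.19 ] [ 0.514 -0.195]
scrgrip [ 0.502 -0.185  0.068] 0.0015 [ 0.46  -0.271] [ 0.581 -0.271]
drain [ 0.496 -0.17   0.005] 0.0017 [ 0.492 -0.178] [ 0.5   -0.173]
block [ 0.502 -0.393  0.003] 0.0092 [ 0.504 -0.382] [ 0.513 -0.414]
bowl [ 0.709 -0.217 -0.   ] 0.0002 [ 0.709 -0.216] [ 0.709 -0.217]
can [ 0.666 -0.452 -0.006] 0.0058 [ 0.67  -0.433] [ 0.664 -0.453]
jar [ 0.479  0.347 -0.006] 0.0026 [0.483 0.352] [0.473 0.347]
mug [ 0.356 -0.261  0.002] 0.0065 [ 0.358 -0.253] [ 0.362 -0.274]
tin [ 0.323  0.26  -0.003] 0.004 [0.327 0.266] [0.322 0.258]
[ 0.20058501 -0.28476836  0.        ] 1.9
```

View pics/crop_scene.png

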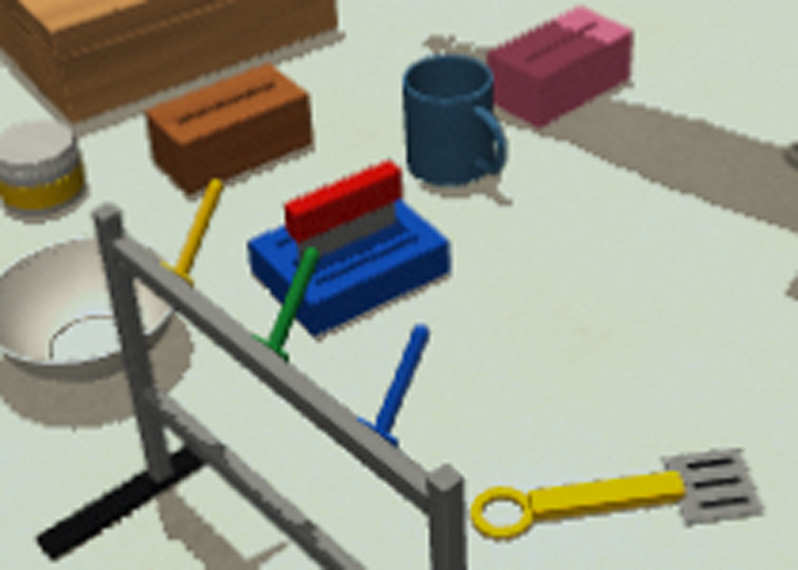

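View pics/crop_side.png

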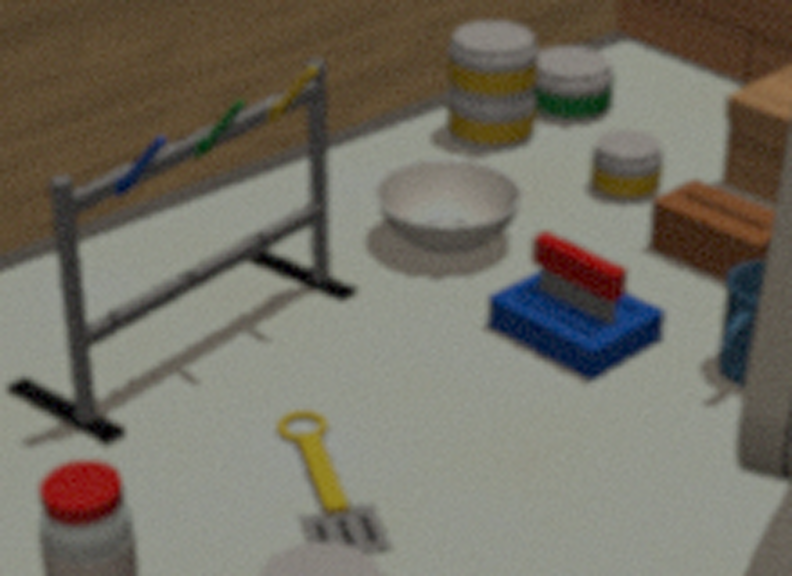

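Run:
```python
from h import *
a=cam("scene");b=cam("side")
S=lambda x,y:(190+x/3.8,150+y/3.8)
Q=lambda x,y:(190+x/3.6,130+y/3.6)
r={}
for k,p,q in [("ytip",(217,184),(317,72)),("gtip",(312,253),(239,106)),("btip",(421,330),(161,143)),("eye",(502,512),(302,427)),("hend",(683,486),(338,507)),("blockslot1",(177,122),None),("blockslot2",(274,84),None),("postL",(107,207),(318,66)),("postR",(448,474),(63,184))]:
    if q: X,e=tri([(a,S(*p)),(b,Q(*q))]);print(k,X.round(4),round(e[0],4));r[k]=X
    else: r[k]=atz(a,S(*p),.055);print(k,r[k].round(4))
d=r["btip"]-r["ytip"];print("rack yaw",np.arctan2(-d[0],d[1]));d=r["postR"]-r["postL"];print(np.arctan2(-d[0],d[1]),np.linalg.norm(d))
d=r["eye"]-r["hend"];print("turner yaw",np.arctan2(d[1],d[0]),np.linalg.norm(d))
d=r["blockslot1"]-r["blockslot2"];print("slot yaw",np.arctan2(d[1],d[0]),np.linalg.norm(d),(r["blockslot1"]+r["blockslot2"])/2)
# tool yaw
M=R.from_quat(bot.get_obs()["tool_rot"]).as_matrix();print(M.round(3), np.array(bot.camera("wrist")["T_tool_cam"]).round(3))
# red handle in both
```

```text
ytip [ 0.6631 -0.0146  0.2542] 0.0004
gtip [0.6496 0.0776 0.2553] 0.0005
btip [0.6342 0.1651 0.2549] 0.0003
eye [0.5436 0.1053 0.0019] 0.0005
hend [0.4318 0.1598 0.0079] 0.0027
blockslot1 [ 0.5498 -0.3839  0.055 ]
blockslot2 [ 0.4507 -0.3906  0.055 ]
postL [ 0.7171 -0.0595  0.2311] 0.0012
postR [0.6655 0.2374 0.231 ] 0.0004
rack yaw 0.15964072969630774
0.17191334000564082 0.3013017312085239
turner yaw -0.45351362477010326 0.1244868182819183
slot yaw 0.06746729653334471 0.09932738989860142 [ 0.50027806 -0.38724823  0.055     ]
[[ 0.918  0.396 -0.   ]
 [ 0.396 -0.918  0.   ]
 [-0.    -0.    -1.   ]] [[-0.001 -0.958 -0.287  0.074]
 [ 1.    -0.    -0.001  0.001]
 [ 0.001 -0.287  0.958 -0.142]
 [ 0.     0.     0.     1.   ]]
```

```bash
python3 -m creep '[0.3,0.27,0.02,-0.3,0.085, 0.3,0.27,0.02,-0.3,0.085, 0.3,0.27,0.02,-0.3,0.085, 0.3,0.27,0.02,-0.3,0.085, 0.3,0.27,0.02,-0.3,0.085, 0.3,0.27,0.02,-0.3,0.085, 0.3,0.27,0.02,-0.3,0.085, 0.3,0.27,0.02,-0.3,0.085, 0.3,0.27,0.02,-0.3,0.085, 0.3,0.27,0.02,-0.3,0.085]'
cat > red.py <<'E'
from h import *
def red(c,big=True):
    im=cv2.cvtColor(c["pixels"],cv2.COLOR_RGB2HSV)
    m=(((im[...,0]<8)|(im[...,0]>172))&(im[...,1]>150)&(im[...,2]>60)).astype(np.uint8)
    n,l,s,ce=cv2.connectedComponentsWithStats(m)
    return [(s[i],ce[i],l==i) for i in np.argsort(-s[1:,4])[:3]+1 if s[i,4]>60]
E
python3 - <<'E'
from red import *
c=cam("wrist");save(c,"w1.png");o=bot.get_obs();print(o["eef_pos"],o["clock"],R.from_quat(o["tool_rot"]).as_matrix().round(3)[:,0])
for s,ce,m in red(c): print(s,ce,cv2.minAreaRect(np.argwhere(m)[:,::-1].astype(np.float32)))
names("wrist",["scraper","scraper_grip","drainer"])
E
```

```text
clock: 2.88
eef_pos: [0.4994, -0.1872, 0.2516]
tool_rot: [0.999, 0.054, 0.0, 0.0]
ft_force: [-0.1, -0.7, 0.4]
grip_width: 0.0848
grasp_force: 0.0
[ 0.50439462 -0.18275576  0.2514865 ] 2.9333 [0.993 0.114 0.006]
[ 298  128   21   91 1270] [307.39370079 171.92204724] ((307.97076416015625, 173.02615356445312), (16.58553695678711, 90.80443572998047), 3.1798300743103027)
wrist scraper [(311.7, 166.8, 0.93)]
wrist scraper_grip [(306.7, 177.9, 0.79)]
wrist drainer [(311.3, 168.3, 0.86)]
```

View pics/w1.png

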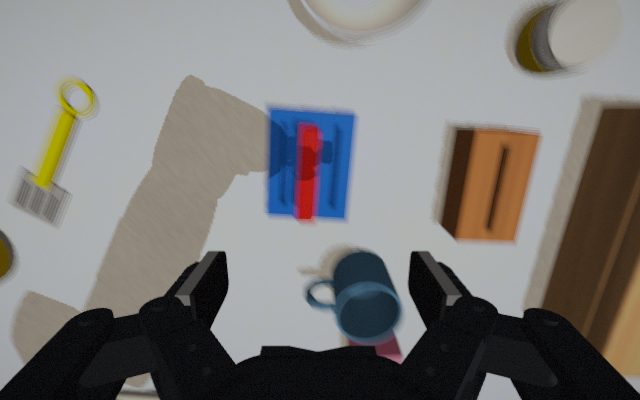

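```bash
cat > meas.py <<'E'
from red import *
def axis(c,pts,z):
    X=np.array([atz(c,p,z)[:2] for p in pts]);(ce,sz,an)=cv2.minAreaRect((X*1000).astype(np.float32))
    m=X.mean(0);u,s,v=np.linalg.svd(X-m,full_matrices=False);d=v[0]*np.sign(v[0][0])
    return np.array(ce)/1000,np.round(sz,1),np.arctan2(d[1],d[0])
def scan():
    c=cam("wrist");o=bot.get_obs();print(o["eef_pos"].round(4),o["clock"])
    hsv=cv2.cvtColor(c["pixels"],cv2.COLOR_RGB2HSV)
    for s,ce,m in red(c)[:1]:
        print("red",s,axis(c,np.argwhere(m)[:,::-1],.08))
    m=((hsv[...,0]>5)&(hsv[...,0]<16)&(hsv[...,1]>150)&(hsv[...,2]>90)).astype(np.uint8)
    n,l,s,ce=cv2.connectedComponentsWithStats(m); i=np.argmax(s[1:,4])+1 if n>1 else 0
    if i:
        print("blocktop",s[i],axis(c,np.argwhere(l==i)[:,::-1],.055))
        x,y,w,h=s[i][:4];cn=cv2.findContours((l==i).astype(np.uint8),cv2.RETR_CCOMP,cv2.CHAIN_APPROX_NONE)
        for q,hh in zip(cn[0],cn[1][0]):
            if hh[3]>=0 and len(q)>30: print("slot",axis(c,q[:,0],.055))
    m=((hsv[...,0]>22)&(hsv[...,0]<36)&(hsv[...,1]>150)&(hsv[...,2]>100)).astype(np.uint8)
    n,l,s,ce=cv2.connectedComponentsWithStats(m)
    for i in np.argsort(-s[1:,4])[:3]+1:
        if s[i,4]>100: print("yellow",s[i],axis(c,np.argwhere(l==i)[:,::-1],.008))
    m=((hsv[...,0]>100)&(hsv[...,0]<125)&(hsv[...,1]>150)&(hsv[...,2]>60)).astype(np.uint8)
    return c
E
python3 - <<'E'
from meas import *
c=scan();save(c,"w2.png")
E
```

```text
[ 0.4975 -0.1891  0.251 ] 3.1333
red [ 299  129   24   97 1772] (array([ 0.49790646, -0.18047974]), array([101.7,  19.3]), np.float64(0.037513783165703085))
blocktop [ 458  133   85  113 6280] (array([ 0.50001459, -0.39257425]), array([128.9,  69.4]), np.float64(0.06616529791420139))
slot (array([ 0.49965768, -0.39237469]), array([99.5, 10. ]), np.float64(0.06765926581781014))
yellow [  34   82   64  109 2037] (array([0.50098718, 0.12933383]), array([ 42.4, 149.6]), np.float64(-0.48085644307400116))
```

```bash
python3 -m creep '[0.0025,0.009,-0.03,-0.07,0.085, 0.0025,0.009,-0.07,-0.07,0.085, 0.0025,0.009,-0.11,-0.07,0.085, 0.0025,0.009,-0.15,-0.07,0.085, 0.0025,0.009,-0.18,-0.07,0.085, 0.0025,0.009,-0.197,-0.07,0.085, 0.0025,0.009,-0.197,-0.07,0.01, 0.0025,0.009,-0.197,-0.07,0.01, 0.0025,0.009,-0.197,-0.07,0.01, 0.0025,0.009,-0.197,-0.07,0.01]'
```

```text
clock: 3.97
eef_pos: [0.5017, -0.1814, 0.0565]
tool_rot: [1.0, 0.018, 0.002, 0.001]
ft_force: [0.6, 0.1, 0.0]
grip_width: 0.0384
grasp_force: 0.0
```

```bash
python3 -m creep '[0,0,0,0,0.01, 0,0,0,0,0.01, 0,0,0,0,0.01, 0,0,0,0,0.01, 0,0,0,0,0.01]'
```

```text
clock: 4.38
eef_pos: [0.5017, -0.1806, 0.0563]
tool_rot: [1.0, 0.018, 0.002, 0.001]
ft_force: [-1.0, 0.7, 6.7]
grip_width: 0.019
grasp_force: 59.5
```

```bash
python3 -m creep '[0,0,0.04,0,0.01, 0,0,0.08,0,0.01, 0,0,0.12,0,0.01, 0,-0.04,0.12,0.03,0.01, 0,-0.08,0.12,0.03,0.01, 0,-0.12,0.12,0.03,0.01, 0,-0.16,0.12,0.03,0.01, 0,-0.2,0.12,0.03,0.01, 0,-0.2125,0.12,0.03,0.01, 0,-0.2125,0.12,0.03,0.01]'; python3 -m creep '[0,0,0,0,0.01, 0,0,0,0,0.01,0,0,0,0,0.01]'
python3 - <<'E'
from meas import *
c=scan();save(c,"w3.png",(150,60,490,340),2.3)
E
```

```text
clock: 5.22
eef_pos: [0.4994, -0.3965, 0.1734]
tool_rot: [1.0, 0.031, -0.0, 0.001]
ft_force: [-0.4, -0.1, -2.8]
grip_width: 0.0193
grasp_force: 60.0
clock: 5.47
eef_pos: [0.5005, -0.3912, 0.1743]
tool_rot: [0.999, 0.034, -0.0, -0.0]
ft_force: [0.6, 0.2, -1.8]
grip_width: 0.019
grasp_force: 60.0
[ 0.5006 -0.3911  0.1745] 5.5167
red [ 292  167   52  185 8681] (array([ 0.44168457, -0.39517673]), array([174. ,  41.5]), np.float64(0.07074079161161219))
blocktop [ 280  117   84  132 6044] (array([ 0.50655942, -0.39349286]), array([117.1,  68.3]), np.float64(0.3044582410456323))
yellow [346  19  59  27 111] (array([ 0.63759625, -0.43154834]), array([54. , 11.5]), np.float64(1.3433478812698045))
```

View pics/w3.png

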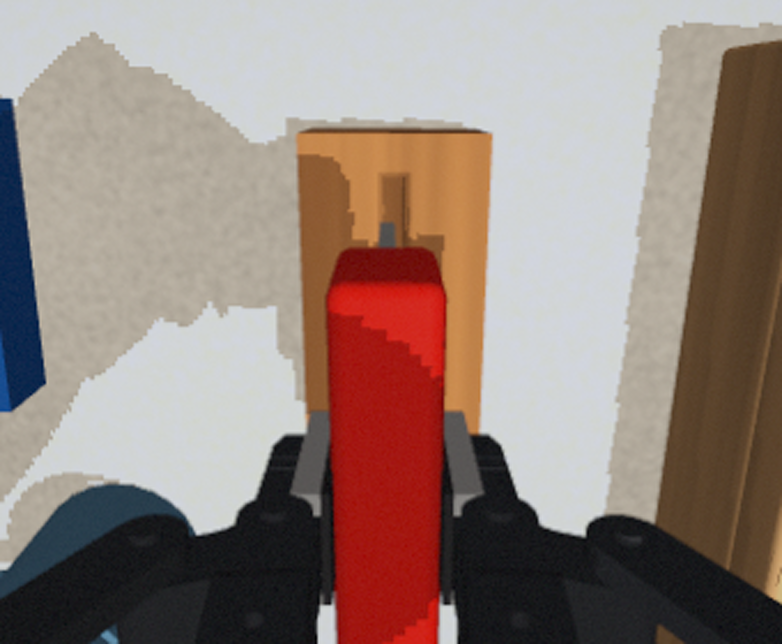

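Run:
```python
from meas import *
c=cam("wrist")
S=lambda x,y:(150+x/2.3,60+y/2.3)
print("slot far end",atz(c,S(395.5,175),.055),atz(c,S(395.5,230),.055))
print("block far corners",atz(c,S(298,132),.055),atz(c,S(491,132),.055))
zb=.1285
for p in [(380,225),(394,225),(387,225)]: print("blade low corner",atz(c,S(*p),zb))
for p in [(330,292),(445,292)]: print("handle far top",atz(c,S(*p),zb+.08))
for p in [(335,255),(438,252)]: print("handle far bot",atz(c,S(*p),zb+.055))
print(bot.get_obs()["eef_pos"],bot.get_obs()["tool_rot"])
```

```text
slot far end [ 0.54991708 -0.39137821  0.055     ] [ 0.52997664 -0.39281714  0.055     ]
block far corners [ 0.56253296 -0.35578165  0.055     ] [ 0.56719738 -0.42409075  0.055     ]
blade low corner [ 0.54362226 -0.38688019  0.1285    ]
blade low corner [ 0.54387556 -0.39057796  0.1285    ]
blade low corner [ 0.54374893 -0.3887291   0.1285    ]
handle far top [ 0.54585142 -0.37966048  0.2085    ]
handle far top [ 0.54708166 -0.39758464  0.2085    ]
handle far bot [ 0.54645428 -0.37866571  0.1835    ]
handle far bot [ 0.54836519 -0.39808966  0.1835    ]
[ 0.50068061 -0.39126509  0.17459342] [ 9.99409219e-01  3.43686255e-02 -2.06208122e-05 -9.97254272e-05]
```

```bash
python3 -m creep '[0.001,-0.0025,-0.03,0,0.01, 0.001,-0.0025,-0.055,0,0.01, 0.001,-0.0025,-0.065,0,0.01, 0.001,-0.0025,-0.065,0,0.01, 0.001,-0.0025,-0.065,0,0.01, 0.001,-0.0025,-0.065,0,0.01]'
python3 - <<'E'
from meas import *
c=cam("wrist");save(c,"w4.png",(240,70,400,190),5)
E
```

```text
clock: 6.07
eef_pos: [0.5024, -0.3956, 0.1111]
tool_rot: [0.999, 0.034, 0.001, 0.001]
ft_force: [-0.2, -0.3, -1.5]
grip_width: 0.0189
grasp_force: 60.0
```

View pics/w4.png

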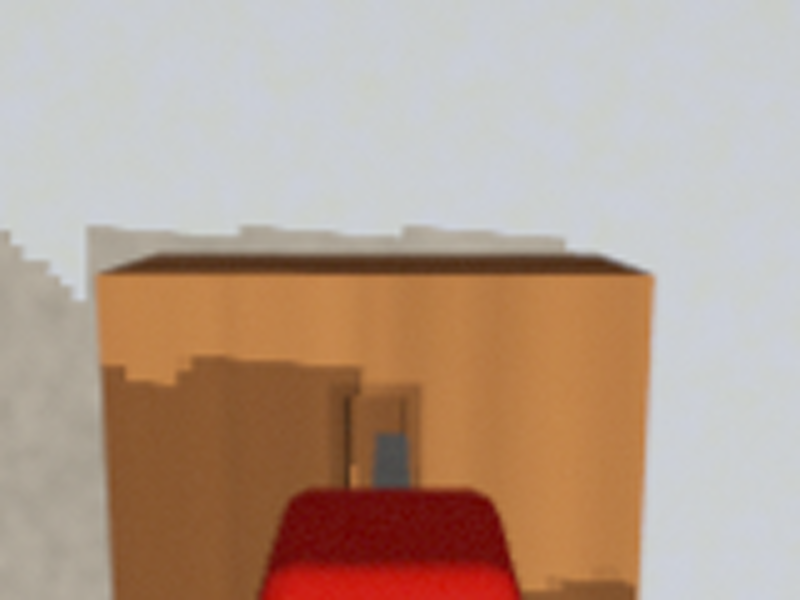

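```bash
python3 -m creep '[0,0,0,0,0.01,0,0,0,0,0.01]'
python3 - <<'E'
from meas import *
c=cam("wrist");print(bot.get_obs()["eef_pos"])
old=cv2.imread("pics/w4.png")
save(c,"w5.png",(240,70,400,190),5)
new=cv2.imread("pics/w5.png")
g=cv2.cvtColor(new,cv2.COLOR_BGR2HSV)
for n,im in (("old",old),("new",new)):
    row=im[445:480,300:440].astype(float).mean(0)
    sat=row.max(1)-row.min(1);x=np.where(sat<25)[0]+300
    h=cv2.cvtColor(im,cv2.COLOR_BGR2HSV)[310];b=np.where((h[:,0]<20)&(h[:,1]>110))[0]
    dark=row.mean(1);print(n,"blade",x.min() if len(x) else None,x.max() if len(x) else None,"block",b.min(),b.max());print(dark[::5].round(0))
E
```

```text
clock: 6.28
eef_pos: [0.5021, -0.3957, 0.1109]
tool_rot: [0.999, 0.033, 0.001, 0.001]
ft_force: [-0.7, -0.3, -2.7]
grip_width: 0.0191
grasp_force: 60.0
[ 0.50183837 -0.39563681  0.11050296]
old blade 377 406 block 98 649
[ 91.  91.  91.  92.  93.  93.  86.  81.  77.  59.  75.  98.  95.  92.
  89.  81.  76.  76.  76.  77.  76.  79.  89.  91. 104. 121. 127. 128.]
new blade 377 406 block 95 648
[ 91.  92.  92.  93.  95.  89.  80.  80.  68.  55.  87. 107.  96.  91.
  89.  82.  77.  76.  77.  77.  75.  79.  89.  97. 112. 125. 128. 128.]
```

```bash
python3 -m creep '[0,0.0018,0,0,0.01, 0,0.0018,-0.008,0,0.01, 0,0.0018,-0.016,0,0.01, 0,0.0018,-0.024,0,0.01,0,0.0018,-0.03,0,0.01,0,0.0018,-0.03,0,0.01]'
```

```text
clock: 6.83
eef_pos: [0.5, -0.3924, 0.0766]
tool_rot: [0.999, 0.033, -0.002, -0.001]
ft_force: [-1.1, -0.4, -2.5]
grip_width: 0.0194
grasp_force: 60.0
```

Blade bottom is well inside the slot with no contact force; go on down.

```bash
python3 -m creep '[0,0,-0.008,0,0.01, 0,0,-0.014,0,0.01, 0,0,-0.016,0,0.01, 0,0,-0.016,0,0.01, 0,0,-0.016,0,0.01]'
```

```text
clock: 7.25
eef_pos: [0.502, -0.3936, 0.0642]
tool_rot: [0.999, 0.033, 0.001, 0.0]
ft_force: [-0.2, 2.0, 4.0]
grip_width: 0.0193
grasp_force: 60.7
```

```bash
python3 -m creep '[0,0,0,0,0.06, 0,0,0,0,0.06, 0,0,0,0,0.06, 0,0,0,0,0.06, 0,0,0.04,0,0.06, 0,0,0.08,0,0.085, 0,0,0.12,0,0.085, 0,0,0.16,0,0.085, 0,0,0.19,0,0.085, 0,0,0.19,0,0.085]'
python3 - <<'E'
from meas import *
import meas
c=scan();save(c,"w6.png")
a=cam("scene");names("scene",["scraper_grip","scraper"]);b=cam("side");names("side",["scraper_grip","scraper"])
save(a,"s6.png",(210,140,330,240),5)
E
```

```text
clock: 8.08
eef_pos: [0.5039, -0.3955, 0.2621]
tool_rot: [0.999, 0.033, 0.006, 0.005]
ft_force: [0.3, 0.4, 1.5]
grip_width: 0.0847
grasp_force: 0.0
[ 0.5031 -0.3949  0.2584] 8.1333
red [ 306  134   20   95 1788] (array([ 0.49924854, -0.39493268]), array([103.6,  20.1]), np.float64(0.06538380879144357))
blocktop [ 283  119   62  111 4737] (array([ 0.5005842 , -0.39363245]), array([129. ,  67.8]), np.float64(0.057820354931794764))
slot (array([ 0.49320084, -0.39529565]), array([114.,  24.]), np.float64(0.0653403938050691))
scene scraper_grip [(249.0, 170.6, 0.69)]
scene scraper [(246.9, 184.7, 0.66)]
side scraper_grip [(389.3, 181.1, 0.73), (276.8, 150.4, 0.38)]
side scraper [(388.8, 197.3, 0.63), (391.6, 183.3, 0.58), (399.7, 227.7, 0.21)]
```

View pics/s6.png

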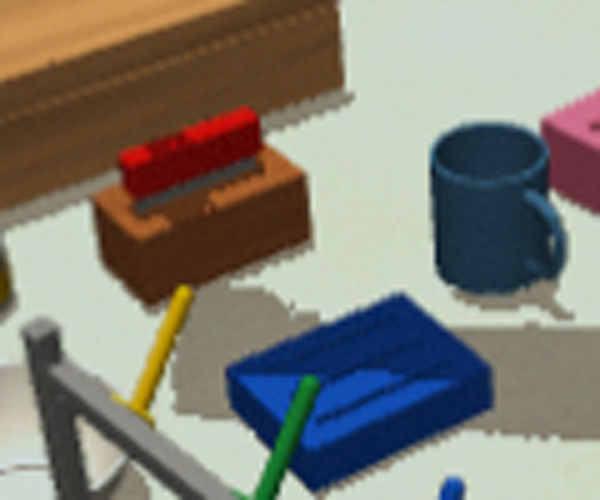

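```bash
python3 -m creep '[-0.035,0.4,-0.005,-0.5,0.085, -0.035,0.4,-0.005,-0.5,0.085, -0.035,0.4,-0.005,-0.5,0.085, -0.035,0.4,-0.005,-0.5,0.085, -0.035,0.4,-0.005,-0.5,0.085, -0.035,0.4,-0.005,-0.5,0.085, -0.035,0.4,-0.005,-0.5,0.085, -0.035,0.4,-0.005,-0.5,0.085, -0.035,0.4,-0.005,-0.5,0.085, -0.035,0.4,-0.005,-0.5,0.085]' | head -2; python3 -m creep '[0,0.14,-0.05,-0.04,0.085,0,0.14,-0.05,-0.04,0.085,0,0.14,-0.05,-0.04,0.085,0,0.14,-0.05,-0.04,0.085,0,0.14,-0.05,-0.04,0.085,0,0.14,-0.05,-0.04,0.085,0,0.14,-0.05,-0.04,0.085,0,0.14,-0.05,-0.04,0.085]'
python3 - <<'E'
from meas import *
c=scan();save(c,"w7.png",None,1)
hsv=cv2.cvtColor(c["pixels"],cv2.COLOR_RGB2HSV)
m=((hsv[...,0]>22)&(hsv[...,0]<36)&(hsv[...,1]>150)&(hsv[...,2]>100)).astype(np.uint8)
n,l,s,ce=cv2.connectedComponentsWithStats(m);i=np.argmax(s[1:,4])+1
cn=cv2.findContours((l==i).astype(np.uint8),cv2.RETR_CCOMP,cv2.CHAIN_APPROX_NONE)
for q,h in zip(cn[0],cn[1][0]):
    if h[3]>=0 and len(q)>20:
        X=np.array([atz(c,p,.003)[:2] for p in q[:,0]]);print("hole",X.mean(0),len(q),q[:,0].mean(0),cv2.minEnclosingCircle((X*1000).astype(np.float32)))
names("wrist",["turner_eye","turner_grip"])
print(R.from_quat(bot.get_obs()["tool_rot"]).as_matrix()[:,0])
E
```

```text
clock: 9.27
eef_pos: [0.4243, -0.1599, 0.2483]
clock: 9.93
eef_pos: [0.3847, -0.13, 0.2011]
tool_rot: [0.982, -0.186, 0.006, -0.032]
ft_force: [0.8, 0.8, -0.7]
grip_width: 0.085
grasp_force: 0.0
[ 0.3845 -0.1299  0.201 ] 9.9833
blocktop [ 575    0   65   30 1091] (array([ 0.43760217, -0.37853058]), array([46.7, 19.9]), np.float64(1.3316446462982072))
yellow [  61   94   40  127 2206] (array([0.5006041 , 0.12948376]), array([ 42.4, 146.7]), np.float64(-0.49103676413376973))
hole [0.54581848 0.10417607] 75 [ 80.6        113.26666667] ((545.8389282226562, 104.6763687133789), 15.25334358215332)
wrist turner_eye [(80.7, 114.2, 0.83)]
wrist turner_grip [(92.0, 188.7, 0.79)]
[ 9.30885016e-01 -3.65311203e-01 -9.01031531e-04]
```

```bash
python3 -m creep '[0,0,0,0,0.085,0,0,0,0,0.085]'; python3 -c "
from h import *
o=bot.get_obs();print(o['joint_pos'].round(3),o['joint_vel'].round(3),o['tau'].round(1))"
```

```text
clock: 10.25
eef_pos: [0.3847, -0.1299, 0.2012]
tool_rot: [0.982, -0.186, 0.006, -0.032]
ft_force: [0.0, 0.1, -0.1]
grip_width: 0.0853
grasp_force: 0.0
[-0.375  0.073 -0.279  1.22   0.066  3.141] [ 0.001 -0.001 -0.002 -0.002 -0.003 -0.   ] [ -0.  -28.1  24.4   0.    0.2   0. ]
```

```bash
python3 -m creep '[0,0,0.02,0.12,0.085, 0,0,0.04,0.24,0.085, 0,0,0.05,0.36,0.085, 0,0,0.05,0.48,0.085, 0,0,0.05,0.6,0.085, 0,0,0.05,0.72,0.085, 0,0,0.05,0.84,0.085, 0,0,0.05,0.96,0.085, 0,0,0.05,1.08,0.085, 0,0,0.05,1.2,0.085]'; python3 -c "
from h import *
o=bot.get_obs();print(o['joint_pos'].round(3)); x=R.from_quat(o['tool_rot']).as_matrix()[:,0];print(np.arctan2(x[1],x[0]))"
```

```text
clock: 11.08
eef_pos: [0.3846, -0.1299, 0.2511]
tool_rot: [0.914, 0.404, -0.014, -0.03]
ft_force: [-0.4, -0.3, 0.7]
grip_width: 0.085
grasp_force: 0.0
[-0.344  0.095 -0.123  1.414  0.024  1.965]
0.8320514097398195
```

```bash
python3 -m creep '[0.01,0.03,0,0.12,0.085, 0.02,0.06,0,0.24,0.085, 0.03,0.09,0,0.36,0.085, 0.04,0.12,0,0.48,0.085, 0.05,0.15,0,0.6,0.085, 0.06,0.18,0,0.72,0.085, 0.07,0.21,0,0.84,0.085, 0.08,0.24,0,0.96,0.085, 0.085,0.26,0,1.08,0.085, 0.085,0.274,0,1.2,0.085]'|head -2;  python3 -m creep '[0,0,-0.01,0.12,0.085, 0,0,-0.03,0.24,0.085, 0,0,-0.05,0.36,0.085, 0,0,-0.05,0.48,0.085, 0,0,-0.05,0.6,0.085, 0,0,-0.05,0.63,0.085, 0,0,-0.05,0.63,0.085, 0,0,-0.05,0.63,0.085]'
cat >> meas.py <<'E'
def turner():
    c=cam("wrist");o=bot.get_obs()
    hsv=cv2.cvtColor(c["pixels"],cv2.COLOR_RGB2HSV)
    m=((hsv[...,0]>22)&(hsv[...,0]<36)&(hsv[...,1]>150)&(hsv[...,2]>60)).astype(np.uint8)
    n,l,s,ce=cv2.connectedComponentsWithStats(m);i=np.argmax(s[1:,4])+1
    print(s[i],axis(c,np.argwhere(l==i)[:,::-1],.008))
    cn=cv2.findContours((l==i).astype(np.uint8),cv2.RETR_CCOMP,cv2.CHAIN_APPROX_NONE)
    for q,h in zip(cn[0],cn[1][0]):
        if h[3]>=0 and len(q)>20:
            X=np.array([atz(c,p,.003)[:2] for p in q[:,0]]);print("hole",X.mean(0),q[:,0].mean(0))
    x=R.from_quat(o["tool_rot"]).as_matrix();print(o["eef_pos"].round(4),"yaw",np.arctan2(x[1,0],x[0,0]),x[:,2],o["joint_pos"].round(2),o["clock"])
    names("wrist",["turner_eye","turner_grip"])
    return c
E
python3 - <<'E'
from meas import *
c=turner();save(c,"w8.png")
E
```

```text
clock: 11.92
eef_pos: [0.4704, 0.1467, 0.2506]
clock: 12.58
eef_pos: [0.4695, 0.1443, 0.201]
tool_rot: [0.241, 0.97, -0.032, -0.007]
ft_force: [-0.0, 0.6, 0.7]
grip_width: 0.0852
grasp_force: 0.0
[ 311  137   36  122 2060] (array([0.49767664, 0.12805827]), array([ 41.3, 142.8]), np.float64(-0.44530723773722314))
hole [0.54514185 0.10417836] [328.35820896 242.19402985]
[0.4696 0.1443 0.2011] yaw 2.6552361360665757 [-0.02910964 -0.05880185 -0.99784516] [ 0.33  0.28 -0.03  1.31 -0.05  0.81] 12.6333
wrist turner_eye [(325.9, 243.0, 0.69)]
wrist turner_grip [(327.5, 174.2, 0.95), (330.1, 239.9, 0.54), (9.4, 353.8, 0.27)]
```

```bash
python3 -m creep '[-0.001,-0.002,-0.04,0.025,0.06, -0.001,-0.002,-0.08,0.025,0.06, -0.001,-0.002,-0.12,0.025,0.06, -0.001,-0.002,-0.155,0.025,0.06, -0.001,-0.002,-0.18,0.025,0.06, -0.001,-0.002,-0.19,0.025,0.06, -0.001,-0.002,-0.195,0.025,0.06, -0.001,-0.002,-0.195,0.025,0.06]'
```

```text
clock: 13.4
eef_pos: [0.4684, 0.1422, 0.0057]
tool_rot: [0.228, 0.973, -0.032, -0.007]
ft_force: [0.2, -0.5, -0.2]
grip_width: 0.0602
grasp_force: 0.0
```

```bash
python3 -m creep '[0,0,0,0,0.01, 0,0,0,0,0.01, 0,0,0,0,0.01, 0,0,0,0,0.01, 0,0,0,0,0.01, 0,0,0,0,0.01, 0,0,0,0,0.01]'
```

```text
clock: 13.98
eef_pos: [0.4698, 0.1427, 0.0079]
tool_rot: [0.228, 0.973, -0.031, -0.005]
ft_force: [-0.5, -0.9, 5.3]
grip_width: 0.0176
grasp_force: 58.5
```

```bash
python3 -m creep '[0,0,0.03,0,0.01, 0,0,0.07,0,0.01, 0,0,0.11,0,0.01, 0,0,0.15,0,0.01, 0,0,0.19,0,0.01, 0,0,0.23,0.1,0.01, 0,-0.03,0.255,0.22,0.01, 0.01,-0.06,0.28,0.34,0.01, 0.025,-0.095,0.28,0.46,0.01, 0.04,-0.13,0.28,0.58,0.01]';python3 -m creep '[0.015,-0.03,0,0.045,0.01, 0.03,-0.04,0,0.045,0.01,0.03,-0.04,0,0.045,0.01,0.03,-0.04,0,0.045,0.01,0.03,-0.04,0,0.045,0.01,0.03,-0.04,0,0.045,0.01]'
python3 - <<'E'
from meas import *
c=turner();save(c,"w9.png",None,1)
for n in("scene","side"):
    c=cam(n);save(c,n+"9.png",(200,110,360,230),2.5)
    names(n,["turner_eye","turner_grip","peg_yellow_tip","peg_yellow"])
a=cv2.imread("pics/scene9.png");b=cv2.imread("pics/side9.png");w=cv2.resize(cv2.imread("pics/w9.png"),(480,300))
cv2.imwrite("pics/m9.png",np.vstack([np.hstack([a,b]),np.hstack([w,np.zeros((300,320,3),np.uint8)])]))
E
```

```text
clock: 14.82
eef_pos: [0.5083, 0.015, 0.2895]
tool_rot: [-0.057, 0.998, -0.033, 0.006]
ft_force: [0.4, 1.0, -1.4]
grip_width: 0.0172
grasp_force: 59.0
clock: 15.32
eef_pos: [0.5364, -0.0234, 0.2863]
tool_rot: [-0.076, 0.997, -0.033, 0.003]
ft_force: [0.1, -0.4, -0.2]
grip_width: 0.0172
grasp_force: 59.1
[ 296  175   43  177 6600] (array([ 0.70878534, -0.01609563]), array([299.7,  60. ]), np.float64(0.15992579218797415))
[ 0.5364 -0.0233  0.2863] yaw -2.988950386961454 [ 0.01145342 -0.06448635 -0.99785286] [-0.01  0.29  0.21  1.48 -0.06 -0.16] 15.3667
wrist turner_eye []
wrist turner_grip [(319.6, 254.0, 0.79)]
scene turner_eye [(263.2, 181.2, 0.69), (260.8, 242.4, 0.26)]
scene turner_grip [(290.4, 167.5, 0.61), (200.6, 199.9, 0.53)]
scene peg_yellow_tip [(248.0, 199.7, 0.68)]
scene peg_yellow [(232.3, 225.3, 0.59)]
side turner_eye [(281.8, 149.1, 0.92)]
side turner_grip [(310.6, 154.9, 0.92), (389.4, 179.7, 0.25)]
side peg_yellow_tip [(275.6, 149.4, 0.51)]
side peg_yellow [(265.6, 160.4, 0.41)]
```

View pics/m9.png

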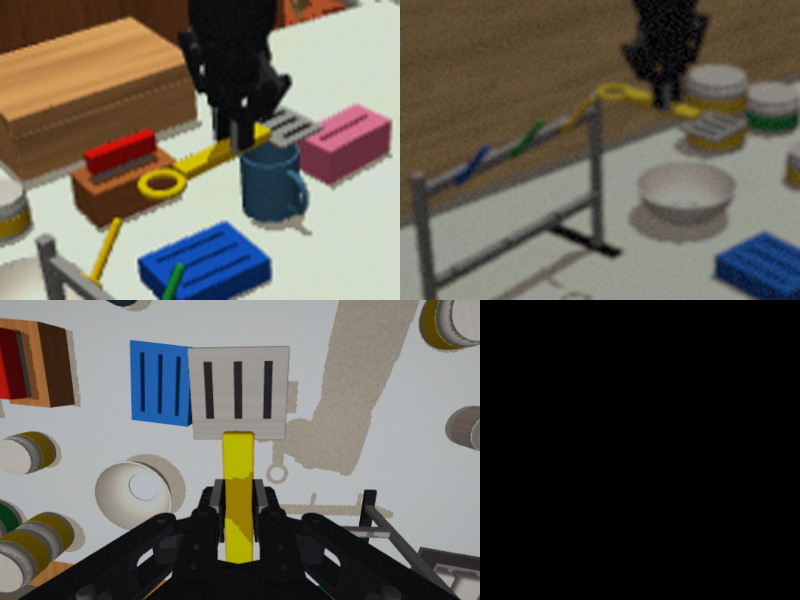

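Run:
```python
from h import *
a=cam("scene");b=cam("side")
for k,p,q in [("eye",(264.8,183.2),(284.3,146.4)),("eyeN",(263.2,181.2),(281.8,149.1)),("tip",(247.1,198.4),(278,150)),("gripN",(290.4,167.5),(310.6,154.9))]:
    X,e=tri([(a,p),(b,q)]);print(k,X.round(4),round(e[0],4))
```

```text
eye [ 0.6203 -0.0052  0.2832] 0.0001
eyeN [ 0.623  -0.0022  0.2821] 0.008
tip [ 0.6631 -0.0145  0.2542] 0.0004
gripN [ 0.5353 -0.0356  0.2772] 0.0018
```

```bash
python3 -m creep '[0.02,-0.004,0,0,0.01, 0.035,-0.008,0,0,0.01, 0.043,-0.008,0,0,0.01, 0.043,-0.008,0,0,0.01, 0.043,-0.008,0,0,0.01, 0.043,-0.008,-0.01,0,0.01, 0.043,-0.008,-0.02,0,0.01, 0.043,-0.008,-0.027,0,0.01, 0.043,-0.008,-0.027,0,0.01,0.043,-0.008,-0.027,0,0.01]'
```

```text
clock: 16.9
eef_pos: [0.5798, -0.0319, 0.259]
tool_rot: [-0.076, 0.997, -0.032, 0.003]
ft_force: [0.5, 2.6, 0.0]
grip_width: 0.0171
grasp_force: 59.2
```

```bash
python3 -m creep '[0.005,0.001,-0.006,0,0.01, 0.01,0.0016,-0.012,0,0.01, 0.015,0.0024,-0.018,0,0.01, 0.02,0.0033,-0.0245,0,0.01, 0.02,0.0033,-0.0245,0,0.01, 0.02,0.0033,-0.0245,0,0.01]'
python3 - <<'E'
from h import *
for n in("scene","side"):
    c=cam(n);save(c,n+"10.png",(220,120,300,240) if n=="scene" else (240,100,320,220),5)
    names(n,["turner_eye"])
a=cv2.imread("pics/scene10.png");b=cv2.imread("pics/side10.png")
cv2.imwrite("pics/m10.png",np.hstack([a,b]))
E
```

```text
clock: 17.4
eef_pos: [0.6017, -0.028, 0.2337]
tool_rot: [-0.076, 0.997, -0.032, 0.004]
ft_force: [3.8, 1.6, 0.5]
grip_width: 0.0171
grasp_force: 59.3
scene turner_eye [(240.3, 209.0, 0.76)]
side turner_eye []
```

View pics/m10.png

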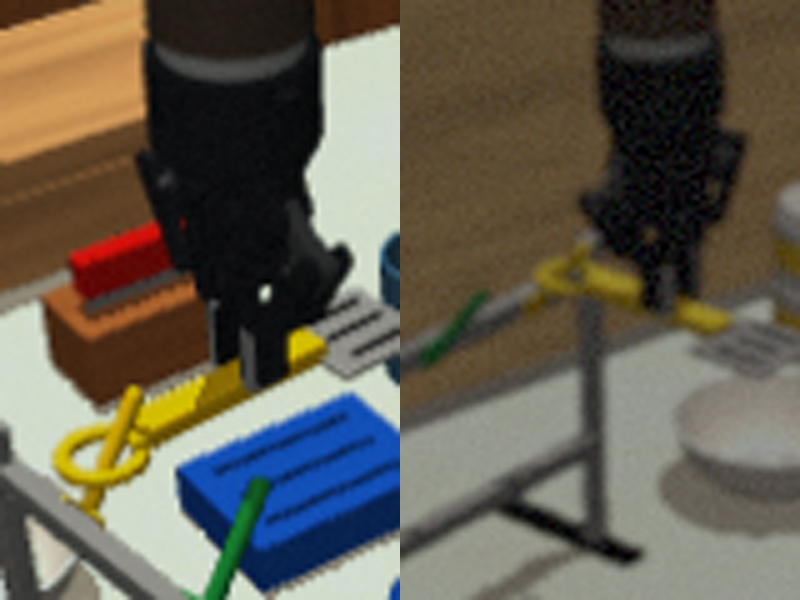

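```bash
python3 -m creep '[0,0,0,0,0.06, 0,0,0,0,0.06, 0,0,0,0,0.06, 0,0,0,0,0.06, 0,0,0,0,0.06, 0,0,0,0,0.06, 0,0,0.03,0,0.06, 0,0,0.06,0,0.06, -0.04,0,0.08,0,0.06, -0.08,0,0.08,0,0.06]'; python3 -m creep '[-0.04,0,0,0,0.06, -0.08,0,0,0,0.06, -0.1,0,0,0,0.06, -0.1,0,0,0,0.06, -0.1,0,0,0,0.06, -0.1,0,0,0,0.06, -0.1,0,0,0,0.06, -0.1,0,0,0,0.06, -0.1,0,0,0,0.06, -0.1,0,0,0,0.06]'
python3 - <<'E'
from h import *
P={}
T=["turner_eye","turner_grip","scraper_grip"]
cs={}
for n in("scene","side"):
    cs[n]=cam(n);save(cs[n],n+"11.png")
    for t in T:
        r=bot.place_of(n,t);P[n,t]=[(np.array(x["centre"])*[640,400]).round(1).tolist()+[round(x["score"],2)] for x in r[:3]];print(n,t,P[n,t])
for t in T:
    if P["scene",t] and P["side",t]: print(t,tri([(cs["scene"],P["scene",t][0][:2]),(cs["side"],P["side",t][0][:2])]))
im=cs["side"]["pixels"];hsv=cv2.cvtColor(im,cv2.COLOR_RGB2HSV)
for n in cs:
    hsv=cv2.cvtColor(cs[n]["pixels"],cv2.COLOR_RGB2HSV);m=((hsv[...,0]>20)&(hsv[...,0]<36)&(hsv[...,1]>130)&(hsv[...,2]>60)).astype(np.uint8)
    k,l,s,ce=cv2.connectedComponentsWithStats(m)
    print(n,[(s[i].tolist(),ce[i].round().tolist()) for i in range(1,k) if s[i,4]>15])
print(bot.get_obs()["clock"])
E
```

```text
clock: 18.43
eef_pos: [0.5241, -0.0292, 0.3169]
tool_rot: [-0.075, 0.997, -0.033, 0.006]
ft_force: [0.0, -0.3, 1.4]
grip_width: 0.0601
grasp_force: 0.0
clock: 19.27
eef_pos: [0.4216, -0.0289, 0.314]
tool_rot: [-0.075, 0.997, -0.033, 0.003]
ft_force: [-0.5, -0.3, 0.1]
grip_width: 0.0602
grasp_force: 0.0
scene turner_eye [[237.5, 222.8, 0.81]]
scene turner_grip [[243.2, 244.6, 0.68], [245.2, 170.2, 0.47]]
scene scraper_grip [[248.0, 168.0, 0.57]]
side turner_eye [[268.4, 162.6, 0.78]]
side turner_grip [[276.3, 186.3, 0.57]]
side scraper_grip [[389.5, 180.6, 0.51]]
turner_eye (array([ 0.69790233, -0.00352121,  0.20462952]), [np.float64(0.00197871681167103), np.float64(0.0019787168116709923)])
turner_grip (array([ 0.6864605 , -0.02372196,  0.11689839]), [np.float64(0.0018053172424111535), np.float64(0.001805317242411191)])
scraper_grip (array([ 0.50217753, -0.38433115,  0.08979751]), [np.float64(0.0028371223913477824), np.float64(0.0028371223913477607)])
scene [([410, 35, 20, 11, 175], [420.0, 41.0]), ([445, 44, 21, 13, 203], [455.0, 50.0]), ([408, 47, 56, 41, 1015], [436.0, 65.0]), ([189, 194, 23, 11, 138], [201.0, 200.0]), ([119, 197, 36, 19, 267], [138.0, 209.0]), ([231, 197, 18, 30, 139], [240.0, 212.0]), ([598, 213, 30, 20, 282], [611.0, 224.0]), ([126, 214, 34, 18, 237], [144.0, 225.0]), ([632, 216, 8, 18, 92], [636.0, 225.0]), ([592, 224, 29, 21, 227], [605.0, 236.0]), ([625, 229, 15, 21, 175], [632.0, 239.0]), ([238, 234, 15, 29, 181], [245.0, 249.0]), ([618, 241, 22, 19, 140], [629.0, 251.0]), ([408, 275, 40, 23, 299], [425.0, 290.0])]
side [([315, 147, 11, 9, 61], [320.0, 152.0]), ([263, 149, 15, 49, 273], [270.0, 171.0]), ([334, 149, 5, 6, 23], [336.0, 151.0]), ([315, 162, 23, 8, 106], [326.0, 166.0]), ([355, 177, 17, 8, 75], [363.0, 181.0]), ([261, 305, 36, 15, 246], [279.0, 314.0])]
19.6667
```

```bash
python3 -m creep '[0,0,0,0,0.06,0,0,0,0,0.06,0,0,0,0,0.06,0,0,0,0,0.06,0,0,0,0,0.06,0,0,0,0,0.06,0,0,0,0,0.06,0,0,0,0,0.06,0,0,0,0,0.06,0,0,0,0,0.06]'|head -1;python3 -m creep '[0,0,0,0,0.06,0,0,0,0,0.06,0,0,0,0,0.06,0,0,0,0,0.06,0,0,0,0,0.06,0,0,0,0,0.06,0,0,0,0,0.06,0,0,0,0,0.06,0,0,0,0,0.06,0,0,0,0,0.06]'|head -1
python3 - <<'E'
from h import *
cs={};ax={}
for n in("scene","side"):
    cs[n]=cam(n);old=cv2.imread(f"pics/{n}11.png")[:,:,::-1].astype(int)
    d=np.abs(cs[n]["pixels"].astype(int)-old)[140:320,200:320].max(2);print(n,"changed px",(d>60).sum())
P={}
for t in("turner_eye","turner_grip"):
    X=[(cs[n],np.array(bot.place_of(n,t)[0]["centre"])*[640,400]) for n in cs];P[t]=tri(X)[0];print(t,P[t].round(3))
v=P["turner_eye"]-P["turner_grip"];print(np.arccos(v[2]/np.linalg.norm(v)))
E
```

```text
clock: 20.5
clock: 21.33
scene changed px 0
side changed px 0
turner_eye [0.696 0.    0.208]
turner_grip [ 0.691 -0.016  0.113]
0.18327779705602515
```

Both things are at rest: the turner hangs near plumb on the yellow peg and the scraper is in the block. The gripper is clear of both, so I'm handing in.

```bash
python3 -c "
from workcell import bot
print(bot.job_done())"
```

```text
the job is handed in; nothing more can be done
None
```

The job is handed in at about 21 s: the turner hangs by its eye on the yellow peg, at rest about 0.18 rad from plumb, and the scraper stands in the wooden block's slot, its blade's lower edge near the floor when I let go; I did not see the verdict.

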